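# Fit the missing D cell in the gel dispenser

### The job

One of the two battery bays in the opened hand-gel dispenser is empty. Fit the large loose cell from the wooden pen rest into it: with its nose held up, push its flat end gently back against the bay's spring, without ramming the spring to its stop, then tip the nose down behind its contact until the cell lies fully home, and let go. Leave the smaller cell and everything else on the desk where they are.

Things in the scene. Friction and masses are not known exactly. Their poses are not given: they have to be found in the camera images.
- cell: the large loose cell (D size), to be fitted: black cylinder, 34 mm in diameter, 61.5 mm long in all, about 140 g, other end flat. Origin on its axis at mid-length; its x axis runs towards the nose, a 9.5 mm steel button standing 2 mm proud, with a bare steel band near it. It lies in the pen rest's groove, axis 22.4 mm above the desk; its flanks are free for fingers
- cell_nose (a point): centre of the button's end face of the large cell, 30.75 mm from the cell's origin along +x
- cell_flat (a point): centre of the flat end face of the large cell, 30.75 mm from the cell's origin along -x
- bay: the empty bay. Origin: nominal middle of a fully home cell, 43 mm above the desk; x is level, from spring end to nose end, as the fitted cell's x must be. The grey battery box with both bays is clipped into the shell with end play: ribs, walls and spring all sit up to 3.5 mm off, either way along x, not measured, to be felt. Width and height are true. Nothing within 50 mm sideways
- bay_nose (a point): nominal home point of the button's end, on the bay's axis, 30.75 mm from its origin along +x: the inner face of the nose wall, 4 mm thick, 36 mm wide, its top 2 mm above the axis. The cell rests on two ribs, tops 13 mm below the axis, 30 mm wide over both; beside them fingers may reach down to 25 mm below the axis
- bay_flat (a point): nominal home point of the cell's flat end, on the bay's axis, 30.75 mm from its origin along -x. The spring's domed tip (9 mm radius, on the axis) when free stands 6 mm nearer the nose. It is pushed in along -x at 1.4 N per mm: 8.4 N with a cell home, 9.5 N as the nose passes its wall, 12 N at the hard stop (8.6 mm). The spring block behind it is 40 mm wide, its top 10 mm above the axis
- dispenser: opened hand-gel dispenser: white back shell 270 x 170 mm lying on its back, firm on the desk, rim 22 mm high. Origin under its middle, x along both bays from spring to nose, its gel bottle on the -y side (top 65 mm above the desk, its side 53 mm from the bays' axis). Two equal bays in line on y = +30 mm, their middles at x = +58.25 and -43.75 mm; one is taken
- fitted_cell: the cell already fitted in the other bay, same size and origin as the large cell; it stays there
- pen_rest: grooved wooden pen rest, 210 x 32 x 8 mm, firm on the desk, origin under its middle, x along it; the two loose cells lie in its groove, middles 104 mm apart, noses towards its +x
- small_cell: a smaller cell, 26 mm in diameter, 50 mm long, in the other half of the pen rest; origin on its axis at mid-length; not to be used or moved
- screwdriver: screwdriver, 190 mm, by the dispenser; leave
- gel_pump: gel pump bottle, 62 mm wide, 160 mm high; leave
- water_bottle: water bottle, 62 mm wide, 200 mm high; leave
- stapler: black stapler, 125 mm, 50 mm high; leave
- thermometer: white forehead thermometer, 40 mm high, lying on its side; leave
There are look-alikes about, which are no part of the job. Leave any green, orange or purple look-alike of the cell alone.

How it is judged:
By the outcome, as a careful person would: the job done as asked, in the order asked, and still so for the second after the job is handed in, with the robot touching nothing.
It also fails if it takes over 59 s, if anything falls off the work surface, if the arm or the gripper's body presses on something with over 40 N, if the wrist force passes 120 N, or if a joint passes its speed limit or range.

### The arm

A 6-joint arm with a two-finger parallel gripper is mounted at the origin on the work surface. World frame = base frame: x ahead of the robot, y to its left, z up, the work surface at z = 0. Lengths are in m, angles in rad, forces in N, time in s.
With the tool pointing down it reaches from about 0.225 to 0.875 m from the base axis. Payload 3.4 kg.
Tool frame: the origin (TCP) lies at the very end of the fingers, on their centre line; the grasp point (between the pads) lies 19 mm behind it (grasp_offset is the distance from the TCP to the grasp point, in m); y points along the fingers, z is the direction in which the jaws open and shut, and the axes are right-handed (so a half turn about y gives the same grasp; the last joint's range is limited). The gripper opens to 85 mm and grips with 20 to 120 N. Pads are 22 mm wide; open, the fingers measure 114 mm over their backs; the gripper's body (76 mm by 85 mm) begins 54 mm behind the grasp point. The pads swing forward as they close: fully open they stand 13 mm farther back than shut.
Start: joints at [-1.232, 0.276, 1.505, -0, 1.361, -0.121], TCP at [0.255, -0.515, 0.231] pointing down, gripper open.
Joint ranges: [-2.89, 2.89], [-0.75, 2.08], [0.22, 2.7], [-1.18, 4.32], [0.11, 2.71], [-2.7, 2.7]. Speed limits (rad/s): [2.57, 2.57, 3.14, 3.14, 3.14, 3.14].

### API

Orientations are given as a unit quaternion [w, x, y, z].
In Python, from rig import get_state, get_image, sign_off, grasp_offset gives the robot as it stands.
- The arm moves only by the shell command python3 -m jog 'ROWS' [FORCE]. ROWS is JSON, one flat list of numbers, 7 for each row, row after row: the closure in counts, from 0 (fully open) to 255 (shut), then the shift along the tool's x, y, z in cm, then the turn, a rotation vector about the tool's x, y, z in units of 8 degrees (1.0 is 8 degrees). In form: [jaw, tx, ty, tz, rx, ry, rz, jaw, tx, ty, tz, rx, ry, rz, ...]. A call has 1 to 12 rows; each row is the pose to reach, as a shift and turn from the pose commanded when the call began, along the tool's axes at that moment; what a row does not reach only later rows make up. A row lasts 1/8 s, in which the tool goes at most 62.5 mm and 10.7 degrees, less where a joint would pass 70% of its speed; a pose out of reach is approached as far as the arm can. A call with a gripper value outside its range is refused whole. The fingers move at their own pace and stop on an object; FORCE is the grip in N (left out, the last holds). Time passes only in rows, so rows that repeat a pose let the fingers close. It gives the time, the measured TCP pose, the force and the opening at its end, in the units of the state.
- get_state(): the state, without advancing time (a new reading comes with each control period).
- get_image(name): name is "side" or "top"; returns a dict with "color" (400x640x3 uint8, blue, green, red), "mtx" (3x3 intrinsics, pixels), "R" (3x3) and "t" (3): a world point X has camera coordinates R X + t. Camera axes: x right, y down, z forward; pixel columns grow to the right and rows downward; lengths in m; the calibration is good to about 2 mm. A picture is of the moment at which its call begins. There is no depth.
- sign_off(): hands the job in, once; it reports no verdict.
The state is a dict: "clock": time; "qpos": joint angles; "qd": joint speeds; "effort": joint torques, N m; "position": TCP position; "ee_rot": TCP orientation; "contact_force": force on the tool from outside, world axes, zero at the start; "moment": the same for the moment, N m; "width": finger opening in m.
Only numpy, scipy, OpenCV 4.12 (cv2) and the standard library are available. Lean on these libraries where they do the work, as an engineer would, in place of code of your own. Each camera call takes 0.05 s, during which the arm holds its last target.

## Working session

There is one attempt and no reset: what is moved stays moved. The work goes in short steps, Python scripts to look and compute and a shell command to move; the robot and the scene stay as the last step left them, time stands still between calls to the robot, and variables do not carry over. Pictures are saved under pics/ and viewed, and the job is handed in when it is done.

```bash
ls; mkdir -p pics
python3 - <<'E'
from rig import *
import cv2,json
print(get_state(),grasp_offset)
for n in("side","top"):
    d=get_image(n);cv2.imwrite(f"pics/{n}0.png",d["color"]);print(n,d["mtx"],d["R"],d["t"])
E
```

```text
pics
{'clock': 0.0, 'qpos': array([-1.23199761e+00,  2.76581989e-01,  1.50615220e+00, -3.39022577e-05,
        1.36068877e+00, -1.20977097e-01]), 'qd': array([-0.00126876, -0.00160195, -0.0012536 ,  0.00124415,  0.0007963 ,
       -0.00087926]), 'effort': array([-1.21856829e-03, -4.16783953e+01, -2.45804536e+01, -3.20523677e-04,
        1.11380493e-02, -1.20558624e-05]), 'position': array([ 0.25497092, -0.51477913,  0.23043953]), 'ee_rot': array([ 0.16104767, -0.16121164,  0.68914532, -0.68786131]), 'contact_force': array([0.44698493, 0.18859017, 1.0448447 ]), 'moment': array([ 0.00666022,  0.00578201, -0.03371946]), 'width': 0.0853421754491584} 0.0187
side [[426.87528285   0.         321.93411511]
 [  0.         426.87528285 200.56340078]
 [  0.           0.           1.        ]] [[-0.98025746 -0.19723471 -0.01392051]
 [-0.1464144   0.77138889 -0.61929153]
 [ 0.13288392 -0.60502698 -0.78503772]] [0.52070916 0.15243845 1.20716197]
top [[361.64965007   0.         323.39465932]
 [  0.         361.64965007 200.62575707]
 [  0.           0.           1.        ]] [[-0.02837518 -0.999478   -0.01544614]
 [-0.99266842  0.02999138 -0.11708939]
 [ 0.11749152  0.01201046 -0.99300125]] [-0.01777341  0.5716154   0.9507075 ]
```

View pics/top0.png

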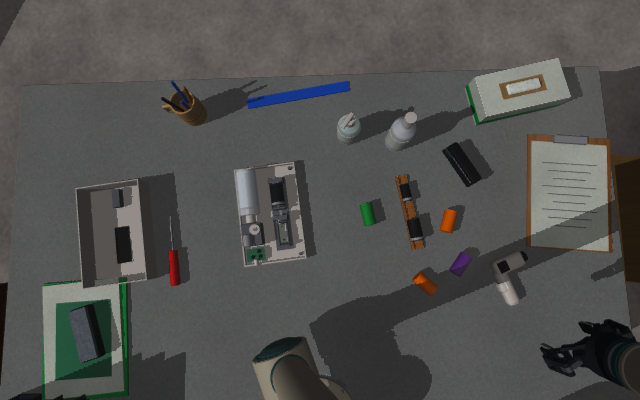

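View pics/side0.png

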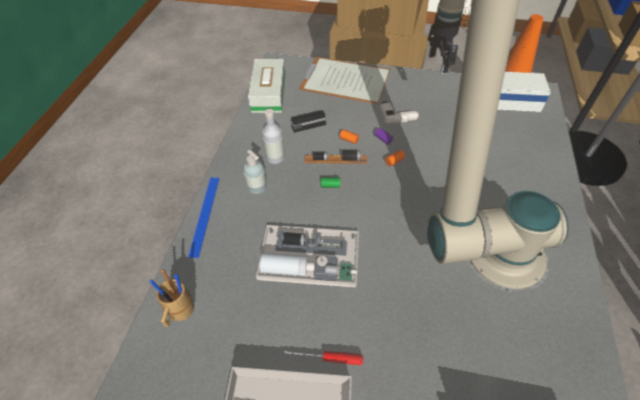

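The top view shows the pen rest at about (410,212), with the small cell near (405,190) and the large one near (415,230). The dispenser is at (272,213), with its fitted cell at the upper bay (278,190) and its empty bay around (283,230). I'll enlarge both areas.

Run:
```python
import cv2,numpy as np
t=cv2.imread("pics/top0.png");s=cv2.imread("pics/side0.png")
a=cv2.resize(t[155:275,225:315],None,fx=5,fy=5,interpolation=cv2.INTER_CUBIC)
b=cv2.resize(t[165:260,380:445],None,fx=5,fy=5,interpolation=cv2.INTER_CUBIC)
b=cv2.copyMakeBorder(b,0,a.shape[0]-b.shape[0],0,0,cv2.BORDER_CONSTANT)
o=np.hstack([a,b]);o=np.clip(o.astype(float)*1.6,0,255).astype('uint8');print(o.shape);cv2.imwrite("pics/topcrop.png",o)
a=cv2.resize(s[220:290,250:365],None,fx=5,fy=5,interpolation=cv2.INTER_CUBIC)
b=cv2.resize(s[140:175,295:410],None,fx=5,fy=5,interpolation=cv2.INTER_CUBIC)
o=np.vstack([a,b]);o=np.clip(o.astype(float)*1.6,0,255).astype('uint8');print(o.shape);cv2.imwrite("pics/sidecrop.png",o)
```

```text
(600, 775, 3)
(525, 575, 3)
```

View pics/topcrop.png

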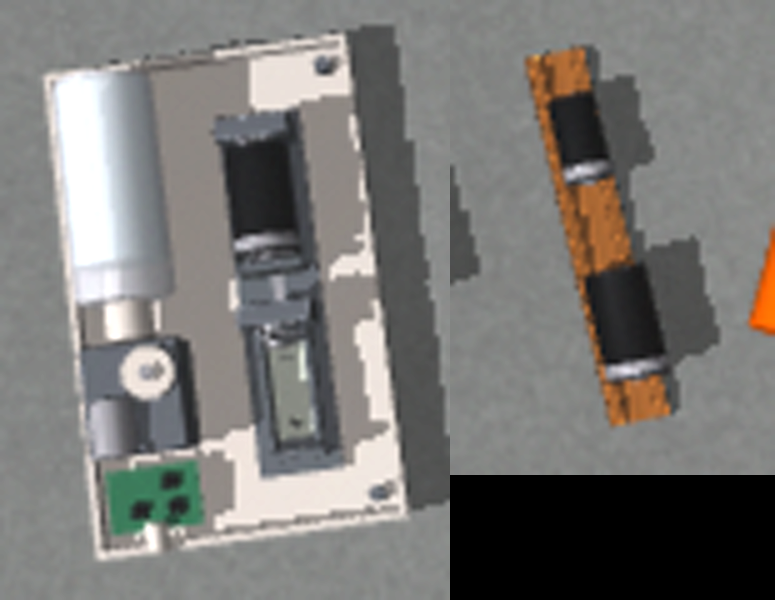

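View pics/sidecrop.png

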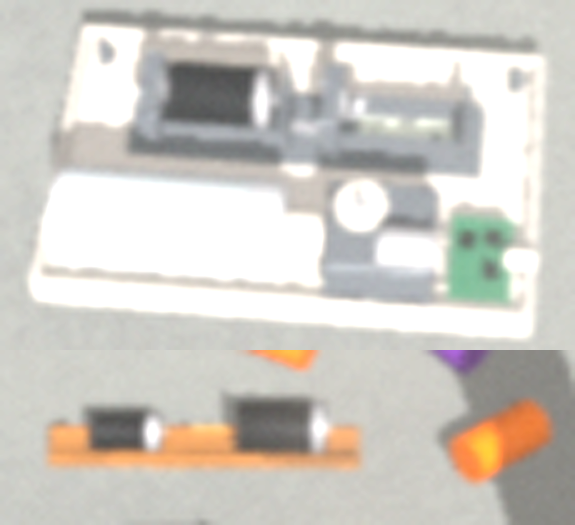

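```bash
cat > h.py <<'E'
import cv2,numpy as np
from rig import *
def cam(d): return d["mtx"],d["R"],d["t"]
def ray(d,uv):
    uv=np.atleast_2d(np.asarray(uv,float));K,R,t=cam(d)
    p=np.c_[uv,np.ones(len(uv))]@np.linalg.inv(K).T
    return -R.T@t,p@R
def onz(d,uv,z):
    C,v=ray(d,uv);return C+v*((z-C[2])/v[:,2])[:,None]
def proj(d,X):
    K,R,t=cam(d);c=np.atleast_2d(X)@R.T+t;p=c@K.T;return p[:,:2]/p[:,2:]
E
python3 - <<'E'
from h import *
d=get_image("top");s=get_image("side");print("C",ray(d,[0,0])[0],ray(s,[0,0])[0])
im=d["color"];hsv=cv2.cvtColor(im,cv2.COLOR_BGR2HSV)
def rect(name,m,z):
    n,l,st,c=cv2.connectedComponentsWithStats(m.astype('uint8'))
    for i in range(1,n):
        if st[i,4]>60:
            ct=cv2.findContours((l==i).astype('uint8'),cv2.RETR_EXTERNAL,cv2.CHAIN_APPROX_NONE)[0][0]
            r=cv2.minAreaRect(ct);b=cv2.boxPoints(r)
            X=onz(d,b,z);print(name,st[i],np.round(r[0],1),np.round(r[1],1),"centre",np.round(X.mean(0),4))
            print(np.round(X[:,:2],4).tolist(), np.round(b,1).tolist())
roi=np.zeros(im.shape[:2],bool);roi[165:260,380:432]=1
rect("rest",(hsv[...,1]>110)&roi&(hsv[...,0]<25),.008)
dark=im.max(2)<38
rect("dark",dark&roi,.0224)
roi2=np.zeros_like(roi);roi2[155:275,225:315]=1
rect("fitted",(im.max(2)<40)&roi2,.043)
E
```

```text
C [ 0.45522016 -0.0463261   1.01070931] [0.37233582 0.71547815 1.04932006]
rest [395 175  29  75 475] [409.  211.8] [75.6 11.6] centre [ 0.5369 -0.2703  0.008 ]
[[0.6365, -0.236], [0.6431, -0.268], [0.4372, -0.3041], [0.4308, -0.273]] [[394.70001220703125, 176.3000030517578], [405.8999938964844, 173.6999969482422], [423.29998779296875, 247.1999969482422], [412.0, 249.89999389648438]]
dark [400 183  12  15 126] [405.4 190.4] [13.3  9.4] centre [ 0.5937 -0.2607  0.0224]
[[0.6094, -0.2449], [0.6143, -0.2705], [0.5779, -0.2764], [0.573, -0.2509]] [[399.29998779296875, 184.89999389648438], [408.5, 182.89999389648438], [411.3999938964844, 195.89999389648438], [402.20001220703125, 198.0]]
dark [407 217  16  21 238] [414.6 227.5] [18.7 12.6] centre [ 0.4913 -0.2801  0.0224]
[[0.5124, -0.2585], [0.5197, -0.2922], [0.4702, -0.3016], [0.4629, -0.2681]] [[406.20001220703125, 219.89999389648438], [418.5, 216.89999389648438], [423.0, 235.0], [410.79998779296875, 238.10000610351562]]
fitted [270 178  15  25 261] [276.8 190.4] [24.1 13.7] centre [0.6016 0.0908 0.043 ]
[[0.6341, 0.111], [0.6351, 0.0736], [0.5692, 0.0708], [0.5682, 0.1079]] [[269.20001220703125, 178.8000030517578], [282.8999938964844, 177.89999389648438], [284.3999938964844, 202.0], [270.6000061035156, 202.8000030517578]]
```

Run:
```python
from h import *
d=get_image("top");im=d["color"];hsv=cv2.cvtColor(im,cv2.COLOR_BGR2HSV)
roi=np.zeros(im.shape[:2],np.uint8);roi[150:280,222:320]=1
m=((im.astype(int).sum(2)>400)&(roi>0)).astype('uint8')
m=cv2.morphologyEx(m,cv2.MORPH_OPEN,np.ones((1,1)))
n,l,st,c=cv2.connectedComponentsWithStats(m)
m=np.isin(l,[i for i in range(1,n) if st[i,4]>15]).astype('uint8')
pts=cv2.findNonZero(m);hull=cv2.convexHull(pts)
r=cv2.minAreaRect(hull);b=cv2.boxPoints(r)
X=onz(d,b,.022)[:,:2];print(np.round(b,1).tolist(),np.round(X,4).tolist(),X.mean(0),r[1])
for i in range(4):
    e=X[(i+1)%4]-X[i];print(np.linalg.norm(e),np.degrees(np.arctan2(e[1],e[0])))
# bigger contrast crop of fitted cell
a=im[165:260,255:310];a=cv2.resize(a,None,fx=6,fy=6,interpolation=cv2.INTER_NEAREST)
cv2.imwrite("pics/bay1.png",np.clip(a.astype(float)*1.8,0,255).astype('uint8'))
o=im.copy();cv2.drawContours(o,[np.intp(b)],-1,(0,0,255),1)
cv2.imwrite("pics/hull.png",cv2.resize(o[150:280,222:320],None,fx=4,fy=4))
```

```text
[[232.6999969482422, 169.5], [293.20001220703125, 161.60000610351562], [305.70001220703125, 256.8999938964844], [245.10000610351562, 264.79998779296875]] [[0.6674, 0.2164], [0.6845, 0.0467], [0.4204, 0.0179], [0.4038, 0.1823]] [0.54401887 0.11582376] (96.14212036132812, 61.09120559692383)
0.17059382028641898 -84.24856451973217
0.2656848462690999 -173.78139220899487
0.16529294708383005 95.75408580630082
0.26578857385203974 7.361336146477823
```

View pics/bay1.png

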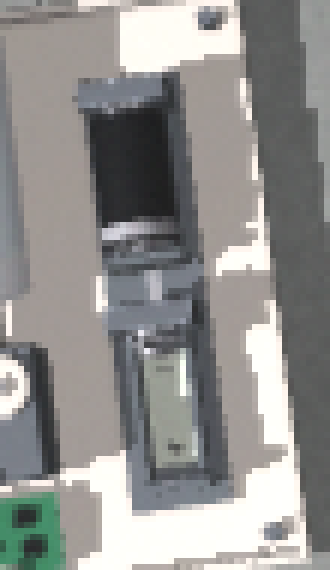

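View pics/hull.png

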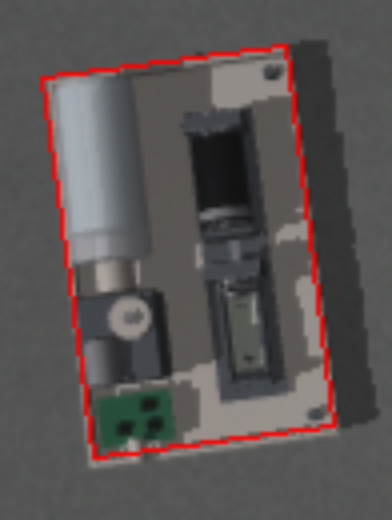

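Run:
```python
from h import *
d=get_image("top");im=d["color"]
a=im[172:252,262:302];a=cv2.resize(a,None,fx=14,fy=14,interpolation=cv2.INTER_CUBIC)
a=np.clip(a.astype(float)*1.9,0,255).astype('uint8')
o=np.hstack([a[:560],a[560:]])
o=cv2.resize(o,(800,400)) if 0 else o
L,Rr=a[:560],a[560:]
for k,q in((172,L),(212,Rr)):
    for i in range(0,40,5):
        cv2.putText(q,str(k+i),(0,i*14+10),0,.4,(0,255,255),1);cv2.putText(q,str(262+i),(i*14,558),0,.4,(0,255,0),1)
        cv2.line(q,(0,i*14),(8,i*14),(0,255,255),1);cv2.line(q,(i*14,540),(i*14,548),(0,255,0),1)
cv2.imwrite("pics/z1.png",L);cv2.imwrite("pics/z2.png",Rr)
```

```text
(no output)
```

View pics/z1.png

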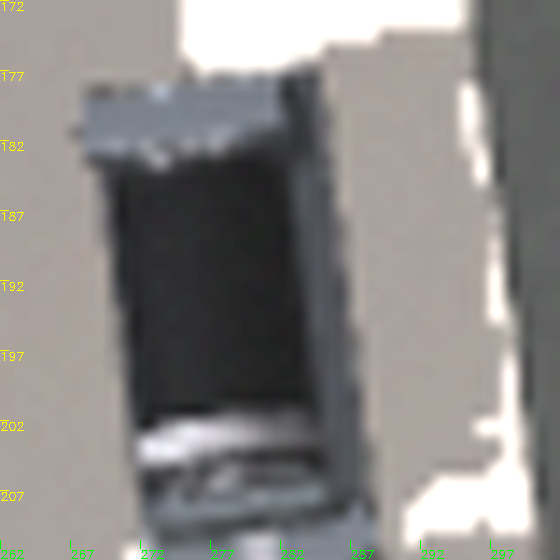

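View pics/z2.png

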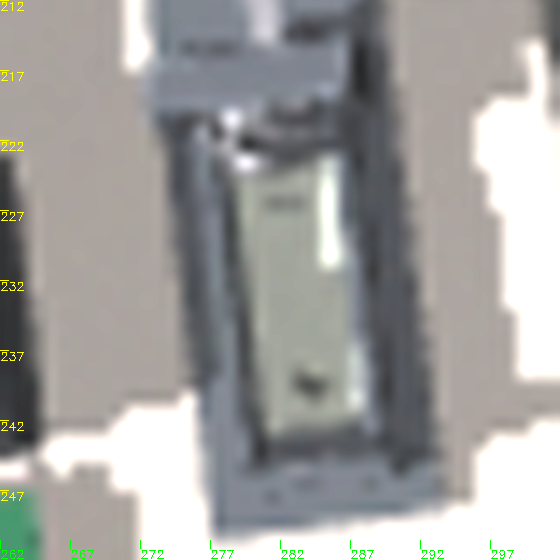

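Run:
```python
from h import *
d=get_image("top")
f=lambda uv,z:onz(d,np.array(uv)-0.5+0.0,z)[:,:2]  # crop coords -> pixel centres (edge coords minus .5)
A=f([(268.1,178.3),(268.1,183.4),(281.6,177.1),(281.6,182.7)],.053);B=f([(272.7,216.6),(273.1,219.9),(286.6,214.9),(287,218.8)],.053)
print(np.round(A,4).tolist(),np.round(B,4).tolist())
e=B.mean(0)-A.mean(0);print("blocks",A.mean(0),B.mean(0),np.linalg.norm(e),np.degrees(np.arctan2(e[1],e[0])))
E=f([(270.2,184.1),(272.7,207.7),(283.4,183.4),(285.2,201.3)],.043)
for a,b in((0,1),(2,3)):
    e=E[b]-E[a];print("edge",E[a],E[b],np.degrees(np.arctan2(e[1],e[0])))
# cell ends: flat end top (z .06) at crop1 y~152 centre x ~200 ; casing nose end y~452 at x~235
print("flat,nose casing",f([(262+200/14,172+152/14),(262+235/14,172+455/14)],.060))
P=f([(282.6,252)],.03)
C=f([(269.5,188),(277.5,249.5),(284.5,180),(293.5,246.5)],.03)
for a,b in((0,1),(2,3)):
    e=C[b]-C[a];print("box",C[a],C[b],np.degrees(np.arctan2(e[1],e[0])))
```

```text
[[0.635, 0.1137], [0.621, 0.1139], [0.6371, 0.0773], [0.6218, 0.0775]] [[0.5312, 0.1025], [0.5224, 0.1016], [0.5347, 0.0654], [0.5243, 0.0645]]
blocks [0.62872653 0.09558534] [0.52813975 0.08352182] 0.10130759394575801 -173.16109520112104
edge [0.62066787 0.10984443] [0.5560539  0.10379971] -174.65545477026447
edge [0.62148096 0.0739134 ] [0.5724001  0.06979446] -175.20289257389797
flat,nose casing [[0.62061657 0.09079118]
 [0.56231893 0.08490741]]
box [0.61209273 0.1139895 ] [0.44387305 0.09419383] -173.28844249689055
box [0.63310556 0.07234984] [0.45067082 0.05090148] -173.29467205014035
```

Run:
```python
from h import *
from scipy.spatial.transform import Rotation as Ro
d=get_image("top");s=get_image("side")
st=get_state();q=st["ee_rot"];M=Ro.from_quat(q[[1,2,3,0]]).as_matrix();print(np.round(M,4))
im=d["color"]
# unit direction of the rest
u=np.array([-.9846,-.175,0])
for cen in [np.array([.5369,-.2703,.0224])+.052*u]:
    n=np.cross([0,0,1],u)
    P=[cen+a*u+np.array([0,0,.017]) for a in(-.03075,.02875)]+[cen+b*n for b in(-.017,.017)]+[cen-.104*u]
    print(np.round(cen,4),np.round(proj(d,P),1).tolist(),np.round(proj(s,P),1).tolist())
a=im[210:250,398:438];a=cv2.resize(a,None,fx=14,fy=14,interpolation=cv2.INTER_CUBIC)
for p in proj(d,P)[:4]:
    x,y=((p+.5-[398,210])*14).astype(int);cv2.circle(a,(x,y),4,(0,0,255),-1)
b=s["color"][140:170,310:370];b=cv2.resize(b,(800,400),interpolation=cv2.INTER_CUBIC)
for p in proj(s,P)[:4]:
    x,y=((p+.5-[310,140])*40/3).astype(int);cv2.circle(b,(x,y),4,(0,0,255),-1)
cv2.imwrite("pics/c1.png",np.clip(a.astype(float)*1.8,0,255).astype('uint8'));cv2.imwrite("pics/c2.png",b)
```

```text
[[-0.8962  0.      0.4437]
 [-0.4437  0.     -0.8962]
 [-0.     -1.     -0.    ]]
[ 0.4857 -0.2794  0.0224] [[413.3, 218.0], [418.5, 239.9], [408.4, 230.8], [420.6, 228.2], [405.7, 192.4]] [[342.6, 152.5], [360.7, 152.6], [351.9, 159.9], [351.6, 152.5], [320.6, 155.9]]
```

View pics/c1.png

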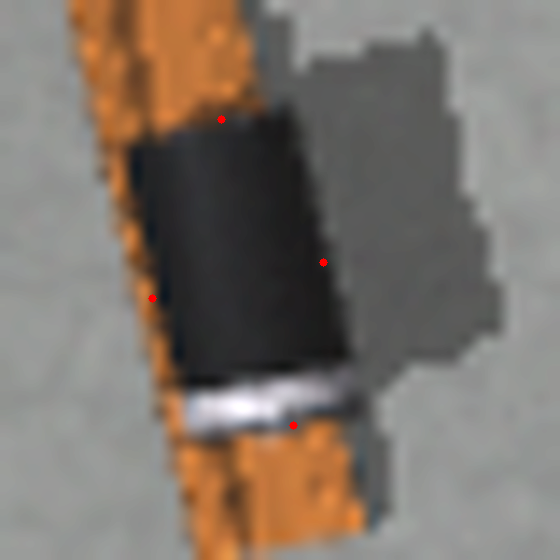

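View pics/c2.png

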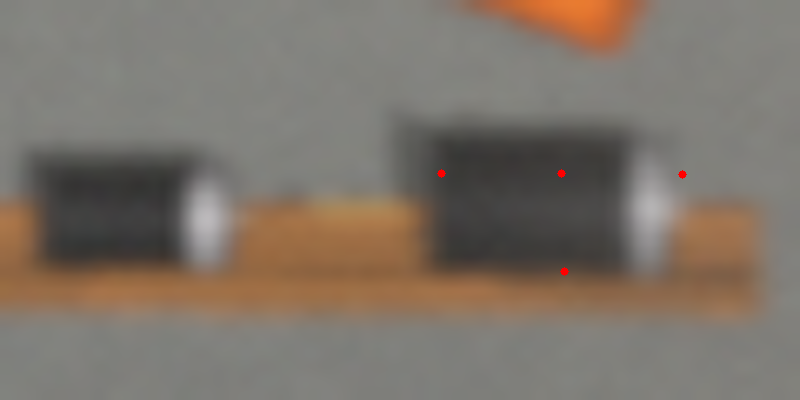

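The crop confirms which cell is meant. Candidates: the large black cell with the steel band at (415,230), the small black cell at (405,190), and the green, orange and purple look-alikes at (367,213), (449,220), (425,283) and (460,263). The one at (415,230) fits, because it's black, wider and lies on the pen rest. Next I'll move above it.

```bash
python3 -m jog '[90,-10,2,-3.5,0,0.7,0, 90,-20,4,-7,0,1.4,0, 90,-31.1,8,-10.8,0,2.02,0, 90,-31.1,8,-10.8,0,2.02,0, 90,-31.1,11,-10.8,0,2.02,0, 90,-31.1,11,-10.8,0,2.02,0, 90,-31.1,11,-10.8,0,2.02,0, 90,-31.1,11,-10.8,0,2.02,0]' 40
python3 - <<'E'
from h import *
d=get_image("top");cv2.imwrite("pics/t1.png",d["color"])
s=get_image("side");cv2.imwrite("pics/s1.png",cv2.resize(s["color"][80:230,230:430],None,fx=4,fy=4))
print(get_state()["qpos"])
E
```

```text
clock: 1.45
position: [0.486, -0.2812, 0.1217]
ee_rot: [-0.063, 0.063, -0.704, 0.705]
contact_force: [0.2, 0.4, 1.0]
width: 0.0551
[-6.49276520e-01  3.37319993e-01  1.70260036e+00 -6.17337891e-04
  1.09978549e+00  7.45222154e-01]
```

View pics/s1.png

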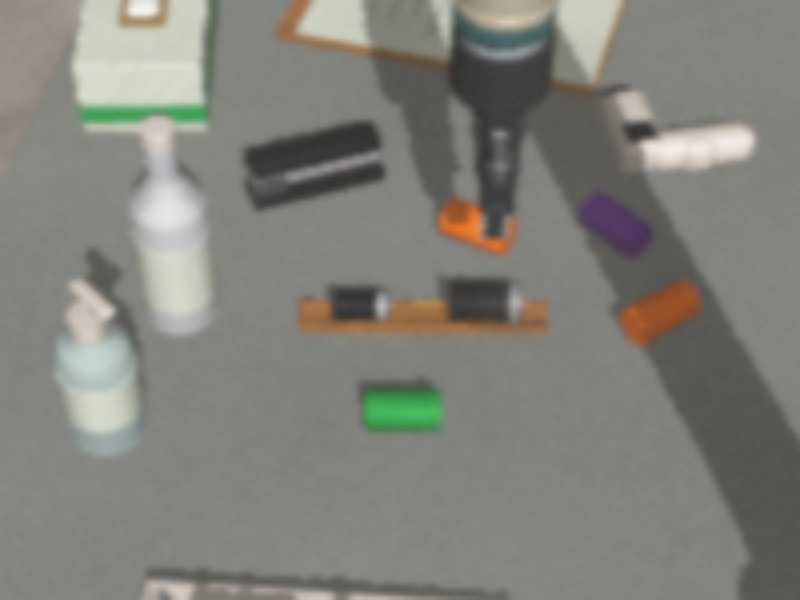

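The side view shows the gripper above the large cell at (485,300), with the flanks free. I'll descend and grip.

```bash
python3 -m jog '[90,0,4,0,0,0,0, 90,0,8,0,0,0,0, 90,0,10.5,0,0,0,0, 90,0,11.6,0,0,0,0, 90,0,11.6,0,0,0,0]' 60; python3 -m jog '[170,0,0,0,0,0,0, 200,0,0,0,0,0,0, 230,0,0,0,0,0,0, 230,0,0,0,0,0,0, 230,0,0,0,0,0,0, 230,0,0,0,0,0,0]' 60
```

```text
clock: 2.17
position: [0.4857, -0.2813, 0.0055]
ee_rot: [-0.062, 0.062, -0.704, 0.704]
contact_force: [1.0, -0.2, -0.4]
width: 0.0554
clock: 2.92
position: [0.4873, -0.2823, 0.0069]
ee_rot: [-0.064, 0.062, -0.703, 0.706]
contact_force: [-0.9, -2.7, 6.6]
width: 0.032
```

```bash
python3 -m jog '[230,0,-1,0,0,0,0, 230,0,-3,0,0,0,0, 230,0,-7,0,0,0,0, 230,0,-13,0,0,0,0, 230,0,-13,0,0,0,0, 230,0,-13,0,0,0,0]'
python3 - <<'E'
from h import *
d=get_image("top");s=get_image("side")
a=cv2.resize(d["color"][150:260,370:470],None,fx=4,fy=4);b=cv2.resize(s["color"][90:200,290:390],None,fx=4,fy=4)
cv2.imwrite("pics/l1.png",np.hstack([a,b]))
E
```

```text
clock: 3.68
position: [0.4851, -0.2793, 0.1348]
ee_rot: [0.062, -0.063, 0.705, -0.704]
contact_force: [-0.8, -0.3, -1.9]
width: 0.0322
```

View pics/l1.png

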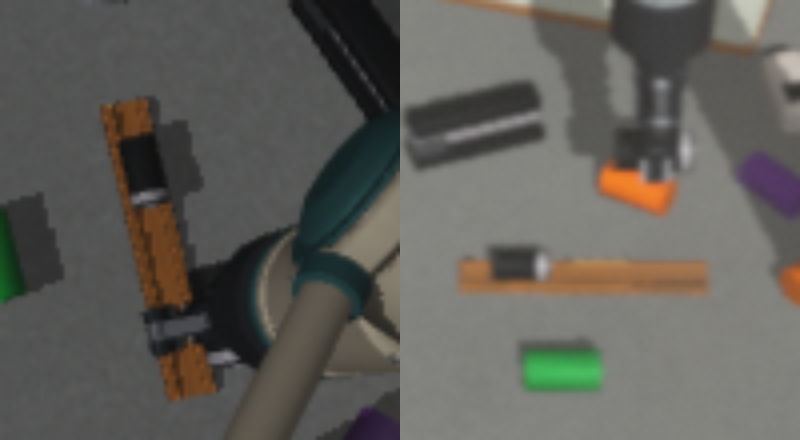

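```bash
python3 -m jog '[230,-1,0,-4,0,0,0, 230,-2,0,-10,0,0.1,0, 230,-3,0,-16,0,0.2,0, 230,-4,0,-22,0,0.3,0, 230,-5,0,-28,0,0.4,0, 230,-6.6,0,-33,0,0.43,0, 230,-6.6,0,-35.1,0,0.43,0, 230,-6.6,0,-35.1,0,0.43,0, 230,-6.6,0,-35.1,0,0.43,0]'
python3 - <<'E'
from h import *
d=get_image("top");s=get_image("side")
cv2.imwrite("pics/t2.png",d["color"]);cv2.imwrite("pics/s2.png",s["color"])
a=cv2.resize(d["color"][150:280,225:325],None,fx=4,fy=4);b=cv2.resize(s["color"][160:290,270:370],None,fx=4,fy=4)
cv2.imwrite("pics/l2.png",np.hstack([a,b]));print(get_state()["qpos"])
E
```

```text
clock: 4.9
position: [0.4882, 0.0761, 0.1342]
ee_rot: [-0.041, 0.042, -0.706, 0.706]
contact_force: [0.9, 0.1, -1.9]
width: 0.0325
[ 1.30268086e-02  2.33853117e-01  1.82300101e+00 -5.01483371e-04
  1.08580196e+00  1.46761403e+00]
```

View pics/l2.png

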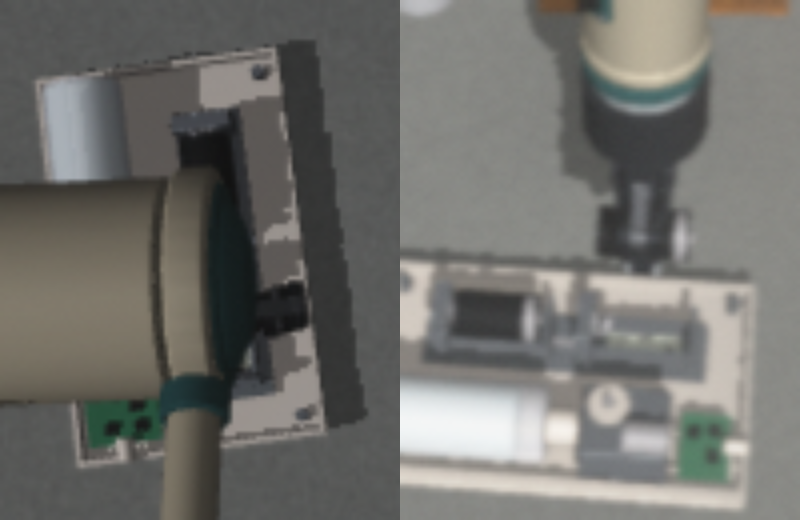

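Run:
```python
from h import *
s=get_image("side");st=get_state();p=st["position"];u=np.array([-.9932,-.1167,0])
c=p+[0,0,.0165];n=np.cross([0,0,1],u)
x0,y0,k=312,210,14
a=cv2.resize(s["color"][y0:y0+36,x0:x0+40],None,fx=k,fy=k,interpolation=cv2.INTER_CUBIC)
a=np.clip(a.astype(float)*1.4,0,255).astype('uint8')
for P in [c-.03075*u,c+.02875*u,c,p,c+.03075*u,]+[c+e*u+.017*(np.array([0,0,1])*np.sin(q)-n*np.cos(q)) for e in(-.03075,.02875) for q in (0,.8,1.57,-.8,-1.57)]:
    x,y=((proj(s,P)[0]+.5-[x0,y0])*k).astype(int);cv2.circle(a,(x,y),3,(0,0,255),-1)
cv2.imwrite("pics/s3.png",a)
```

```text
(no output)
```

View pics/s3.png

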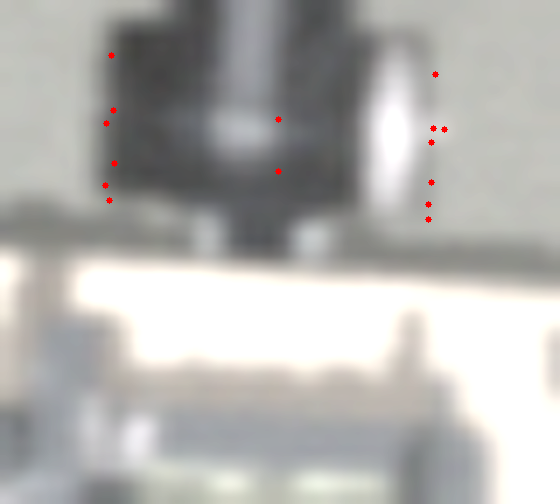

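```bash
cat > ov.py <<'E'
from h import *
import sys
h=np.radians(float(sys.argv[1])-180);o=np.array([float(sys.argv[2]),float(sys.argv[3]),.043]);out=sys.argv[4]
u=np.array([np.cos(h),np.sin(h),0]);n=np.cross([0,0,1],u);z=np.array([0,0,1])
def W(a,b,c):return o+a*1e-3*u+b*1e-3*n+c*1e-3*z
for nm,x0,y0,w,hh,k in(("side",272,222,84,42,9),("top",258,170,44,86,7)):
    d=get_image(nm);im=cv2.imread(f"pics/{nm}0.png")
    a=cv2.resize(im[y0:y0+hh,x0:x0+w],None,fx=k,fy=k,interpolation=cv2.INTER_CUBIC);a=np.clip(a.astype(float)*1.5,0,255).astype('uint8')
    def ln(pts,c):
        q=((proj(d,np.array(pts))+.5-[x0,y0])*k).astype(int);cv2.polylines(a,[q.reshape(-1,1,2)],False,c,1)
    for off in(0,-102):
        ln([W(off+30.75,-18,2),W(off+30.75,18,2),W(off+34.75,18,2),W(off+34.75,-18,2),W(off+30.75,-18,2)],(0,0,255))
        ln([W(off-24.75,-3,0),W(off-24.75,3,0)],(0,255,0))
    t=np.linspace(0,6.28,40)
    for e in(-30.75,28.75): ln([W(-102+e,17*np.cos(q),17*np.sin(q)) for q in t],(0,255,255))
    cv2.imwrite(f"pics/{out}_{nm}.png",a)
E
python3 ov.py 6.7 .4885 .0775 ov1
```

```text
(no output)
```

View pics/ov1_side.png

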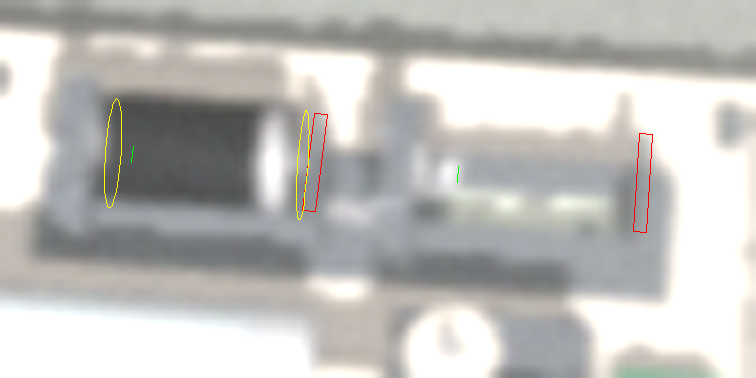

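View pics/ov1_top.png

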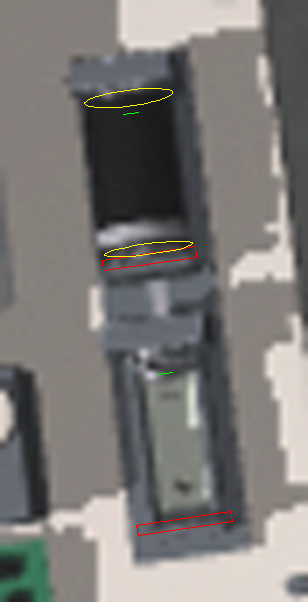

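The side view shows the cell held level and centred in the pads, spanning (108–428) in the crop. The bay overlay agrees with the pictures to about 2 mm, with the bay middle near (0.4905, 0.0772) and the heading about -173.3°. Next I'll tilt the nose up 20° and stop just above the bay.

```bash
python3 -m jog '[230,0.8,1,0,0,0,-1, 230,1.6,2,0,0,0,-2, 230,1.6,3,0,0,0,-2.5, 230,1.6,4.5,0,0,0,-2.5, 230,1.6,5.5,0,0,0,-2.5, 230,1.6,5.5,0,0,0,-2.5, 230,1.6,5.5,0,0,0,-2.5]'
cat > st.py <<'E'
from h import *
from scipy.spatial.transform import Rotation as Ro
import sys
B=np.array([.4905,.0772,.043]);h=np.radians(-173.3);u=np.array([np.cos(h),np.sin(h),0]);n=np.array([-u[1],u[0],0])
L=float(sys.argv[1]) if len(sys.argv)>1 else 16.5
s=get_state();M=Ro.from_quat(s["ee_rot"][[1,2,3,0]]).as_matrix();p=s["position"]
c=p-M[:,1]*L*1e-3;P=c-M[:,0]*.03075;N=c+M[:,0]*.03075
f=lambda X:np.round(1e3*np.array([(X-B)@u,(X-B)@n,(X-B)[2]]),2)
F=s["contact_force"];print("t",s["clock"],"flat",f(P),"nose",f(N),"tcp",f(p),"tilt %.2f head %.2f zt %.3f"%(np.degrees(np.arcsin(M[2,0])),np.degrees(np.arctan2(M[1,0],M[0,0])),M[2,2]))
print("F u,n,z",np.round([F@u,F@n,F[2]],2),"mom",np.round(s["moment"],2),"w",round(s["width"],4))
E
python3 st.py
```

```text
clock: 6.02
position: [0.4728, 0.0747, 0.0809]
ee_rot: [0.081, 0.163, -0.688, 0.702]
contact_force: [-0.2, -0.1, -1.1]
width: 0.0324
t 6.025 flat [-16.67   0.41  42.96] nose [41.14  0.45 63.92] tcp [17.86  0.44 37.93] tilt 19.93 head -173.26 zt 0.000
F u,n,z [ 0.19  0.08 -1.11] mom [-0.01 -0.28 -0.03] w 0.0324
```

```bash
python3 -m jog '[230,-0.34,0.94,0,0,0,0, 230,-0.68,1.88,0,0,0,0, 230,-1.03,2.82,0,0,0,0, 230,-1.3,3.57,0,0,0,0, 230,-1.3,3.57,0,0,0,0, 230,-1.3,3.57,0,0,0,0]'; python3 st.py
python3 - <<'E'
from h import *
s=get_image("side")
cv2.imwrite("pics/s4.png",cv2.resize(s["color"][195:275,270:370],None,fx=7,fy=7,interpolation=cv2.INTER_CUBIC))
E
```

```text
clock: 6.78
position: [0.4731, 0.0747, 0.0423]
ee_rot: [0.082, 0.163, -0.688, 0.702]
contact_force: [-0.7, -0.2, -2.0]
width: 0.0319
t 6.775 flat [-16.98   0.39   4.29] nose [40.81  0.43 25.32] tcp [17.56  0.42 -0.7 ] tilt 20.00 head -173.26 zt 0.000
F u,n,z [ 0.74  0.12 -1.97] mom [ 0.03 -0.23  0.01] w 0.0319
```

View pics/s4.png

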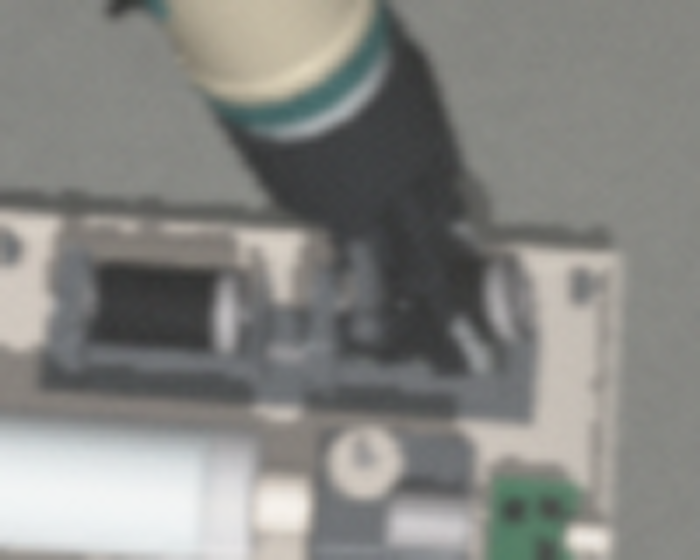

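The cell is tilted over the bay with its nose up at (505,300) in the crop, its flat end on the spring side. I'll lower it slightly and go back towards the spring.

```bash
python3 -m jog '[230,-0.06,0.16,0,0,0,0, 230,-0.12,0.32,0,0,0,0, 230,-0.12,0.32,0,0,0,0, 230,-0.12,0.32,0,0,0,0]';python3 st.py;  python3 -m jog '[230,-0.19,-0.07,0,0,0,0, 230,-0.38,-0.14,0,0,0,0, 230,-0.38,-0.14,0,0,0,0, 230,-0.38,-0.14,0,0,0,0]';python3 st.py
```

```text
clock: 7.32
position: [0.4732, 0.0747, 0.0394]
ee_rot: [0.081, 0.163, -0.688, 0.702]
contact_force: [1.5, 0.3, 5.1]
width: 0.0324
t 7.325 flat [-17.09   0.41   1.44] nose [40.71  0.46 22.44] tcp [17.44  0.44 -3.56] tilt 19.97 head -173.26 zt 0.000
F u,n,z [-1.56 -0.15  5.06] mom [ 0.02  0.17 -0.02] w 0.0324
clock: 7.82
position: [0.4772, 0.0752, 0.0386]
ee_rot: [0.082, 0.163, -0.688, 0.702]
contact_force: [0.2, 0.4, 0.8]
width: 0.0322
t 7.825 flat [-21.12   0.37   0.58] nose [36.68  0.41 21.59] tcp [13.42  0.4  -4.43] tilt 19.98 head -173.26 zt 0.000
F u,n,z [-0.24 -0.37  0.82] mom [ 0.02 -0.12  0.01] w 0.0322
```

```bash
for i in 1 ; do python3 -m jog '[230,-0.09,-0.034,0,0,0,0, 230,-0.188,-0.068,0,0,0,0, 230,-0.188,-0.068,0,0,0,0]'|tail -0;python3 st.py; done; python3 -m jog '[230,-0.09,-0.034,0,0,0,0, 230,-0.188,-0.068,0,0,0,0, 230,-0.188,-0.068,0,0,0,0]'|tail -0; python3 st.py
```

```text
t 8.2 flat [-22.11   0.36   0.58] nose [35.65  0.41 21.72] tcp [12.44  0.39 -4.34] tilt 20.11 head -173.25 zt 0.000
F u,n,z [ 2.2   1.21 -1.12] mom [-0.07  0.14  0.01] w 0.0325
t 8.575 flat [-23.89   0.34   0.68] nose [33.85  0.38 21.85] tcp [10.66  0.37 -4.23] tilt 20.13 head -173.26 zt 0.000
F u,n,z [ 4.27 -0.32 -2.07] mom [-0.1   0.49  0.03] w 0.0322Exception ignored on flushing sys.stdout:
BrokenPipeError: [Errno 32] Broken pipe
Exception ignored on flushing sys.stdout:
BrokenPipeError: [Errno 32] Broken pipe
```

```bash
sed -i 's/^F=s\["contact_force"\];/Fs=[s["contact_force"]]\nfor _ in range(7): get_image("side");Fs.append(get_state()["contact_force"])\nF=np.mean(Fs,0);/; s/"F u,n,z"/"sd",np.std(Fs,0).round(1),"F u,n,z"/' st.py; python3 st.py; python3 -m jog '[230,-0.09,-0.034,0,0,0,0, 230,-0.188,-0.068,0,0,0,0, 230,-0.188,-0.068,0,0,0,0]' >/dev/null; python3 st.py
```

```text
t 8.575 flat [-23.89   0.34   0.68] nose [33.85  0.38 21.85] tcp [10.66  0.37 -4.23] tilt 20.13 head -173.26 zt 0.000
sd [0.5 0.4 0.5] F u,n,z [ 5.08  0.1  -2.24] mom [-0.1   0.49  0.03] w 0.0322
t 9.3 flat [-25.32   0.36   0.68] nose [32.4   0.41 21.92] tcp [ 9.24  0.39 -4.18] tilt 20.20 head -173.25 zt 0.000
sd [0.3 0.5 0.4] F u,n,z [ 6.52  0.16 -1.69] mom [-0.1   0.76  0.04] w 0.0322
```

```bash
python3 -m jog '[230,-0.1,-0.037,0,0,0,0, 230,-0.21,-0.075,0,0,0,0, 230,-0.21,-0.075,0,0,0,0, 230,-0.21,-0.075,0,0,0,0]' >/dev/null; python3 st.py;python3 st.py
```

```text
t 10.15 flat [-26.48   0.37   0.68] nose [31.18  0.42 22.05] tcp [ 8.08  0.4  -4.11] tilt 20.33 head -173.25 zt 0.000
sd [0.5 0.5 0.3] F u,n,z [ 7.89  0.32 -1.03] mom [-0.2   1.01  0.08] w 0.0324
t 10.5 flat [-26.47   0.35   0.67] nose [31.19  0.4  22.04] tcp [ 8.09  0.38 -4.12] tilt 20.33 head -173.25 zt 0.000
sd [0.6 0.5 0.5] F u,n,z [ 7.88  0.89 -1.28] mom [-0.16  1.    0.04] w 0.0318
```

```bash
python3 -m jog '[230,-0.14,-0.05,0,0,0,0, 230,-0.28,-0.10,0,0,0,0, 230,-0.28,-0.10,0,0,0,0, 230,-0.28,-0.10,0,0,0,0]' >/dev/null; python3 st.py
python3 - <<'E'
from h import *
s=get_image("side")
cv2.imwrite("pics/s5.png",cv2.resize(s["color"][215:275,290:370],None,fx=9,fy=9,interpolation=cv2.INTER_CUBIC))
E
```

```text
t 11.35 flat [-28.05   0.39   0.63] nose [29.55  0.44 22.18] tcp [ 6.53  0.42 -4.05] tilt 20.51 head -173.25 zt 0.000
sd [0.3 0.2 0.4] F u,n,z [ 9.99  0.72 -0.39] mom [-0.29  1.31  0.08] w 0.0325
```

View pics/s5.png

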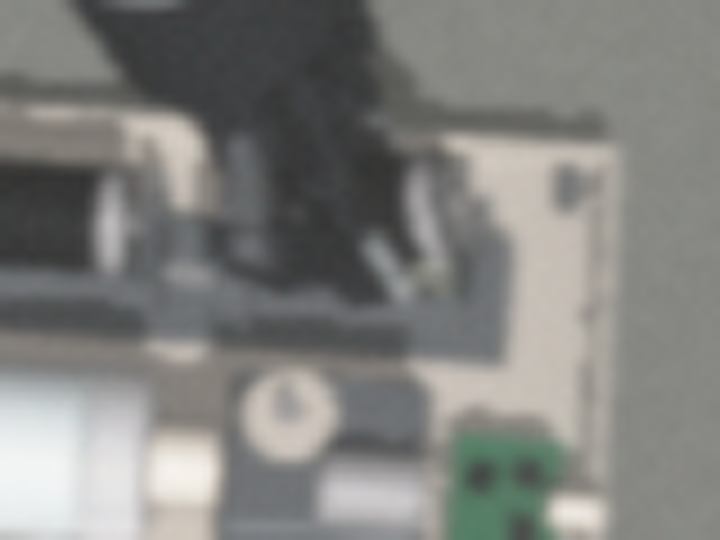

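Net spring force is about 9.7 N and the fit gives a free tip at -21.7. I'll push about 1 mm more, then tip down in stages around the flat end.

```bash
python3 -m jog '[230,-0.14,-0.05,0,0,0,0, 230,-0.14,-0.05,0,0,0,0, 230,-0.14,-0.05,0,0,0,0]' >/dev/null; python3 st.py
```

```text
t 12.125 flat [-28.76   0.37   0.59] nose [28.8   0.43 22.23] tcp [ 5.83  0.41 -4.03] tilt 20.60 head -173.24 zt 0.000
sd [0.8 0.5 0.4] F u,n,z [11.14  0.64  0.03] mom [-0.3   1.51  0.03] w 0.0324
```

```bash
python3 -m jog '[230,-0.06,0.106,0,0,0,0.25, 230,-0.123,0.21,0,0,0,0.5, 230,-0.123,0.21,0,0,0,0.5, 230,-0.123,0.21,0,0,0,0.5]' >/dev/null; python3 st.py
```

```text
t 12.975 flat [-28.78   0.2    0.75] nose [30.17  0.27 18.28] tcp [ 5.4   0.24 -6.3 ] tilt 16.57 head -173.24 zt -0.000
sd [0.4 0.5 0.4] F u,n,z [10.89  0.4   1.88] mom [-0.24  1.57  0.02] w 0.0324
```

```bash
python3 -m jog '[230,-0.06,0.106,0,0,0,0.25, 230,-0.123,0.21,0,0,0,0.5, 230,-0.123,0.21,0,0,0,0.5, 230,-0.123,0.21,0,0,0,0.5]' >/dev/null; python3 st.py
```

```text
t 13.825 flat [-28.7    0.19   0.64] nose [31.33  0.26 14.02] tcp [ 4.91  0.23 -8.77] tilt 12.57 head -173.24 zt -0.000
sd [0.5 0.6 0.3] F u,n,z [11.09  0.45  2.3 ] mom [-0.22  1.57 -0.01] w 0.032
```

```bash
python3 -m jog '[230,-0.06,0.106,0,0,0,0.25, 230,-0.123,0.21,0,0,0,0.5, 230,-0.123,0.21,0,0,0,0.5, 230,-0.123,0.21,0,0,0,0.5]' >/dev/null; python3 st.py;  python3 - <<'E'
from h import *
s=get_image("side")
cv2.imwrite("pics/s6.png",cv2.resize(s["color"][215:275,290:370],None,fx=9,fy=9,interpolation=cv2.INTER_CUBIC))
E
```

```text
t 14.675 flat [-28.57   0.17   0.52] nose [32.24  0.24  9.69] tcp [  4.3    0.21 -11.21] tilt 8.58 head -173.24 zt -0.000
sd [0.4 0.7 0.6] F u,n,z [11.13  0.51  3.43] mom [-0.31  1.68 -0.04] w 0.0325
```

View pics/s6.png

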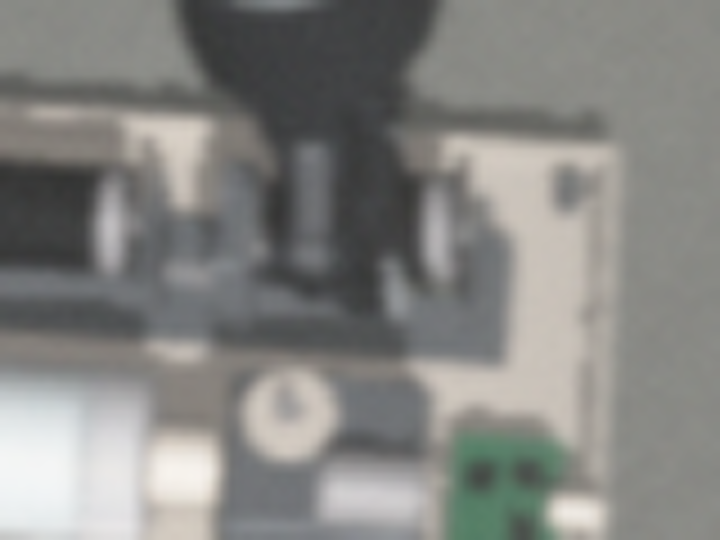

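```bash
python3 -m jog '[230,-0.06,0.08,0,0,0,0.25, 230,-0.115,0.16,0,0,0,0.5, 230,-0.115,0.16,0,0,0,0.5, 230,-0.115,0.16,0,0,0,0.5]' >/dev/null; python3 st.py
```

```text
t 15.575 flat [-28.12   0.12   0.61] nose [33.18  0.19  5.57] tcp [  3.86   0.15 -13.35] tilt 4.63 head -173.24 zt -0.000
sd [0.6 0.5 0.4] F u,n,z [11.72  0.58  2.93] mom [-0.36  1.76 -0.04] w 0.0324
```

```bash
python3 -m jog '[230,0,-0.08,0,0,0,0, 230,0,-0.08,0,0,0,0]' >/dev/null; python3 st.py
```

```text
t 16.175 flat [-28.2    0.12   0.92] nose [33.1   0.19  5.9 ] tcp [  3.79   0.15 -13.03] tilt 4.65 head -173.23 zt -0.000
sd [0.6 0.4 0.5] F u,n,z [10.86  0.67 -0.56] mom [-0.35  1.62 -0.04] w 0.0322
```

```bash
python3 -m jog '[230,-0.08,0.11,0,0,0,0.29, 230,-0.15,0.22,0,0,0,0.58, 230,-0.15,0.22,0,0,0,0.58, 230,-0.15,0.22,0,0,0,0.58]' >/dev/null; python3 st.py;  python3 - <<'E'
from h import *
s=get_image("side")
cv2.imwrite("pics/s7.png",cv2.resize(s["color"][215:275,290:370],None,fx=9,fy=9,interpolation=cv2.INTER_CUBIC))
E
```

```text
t 17.025 flat [-27.71  -0.31   1.25] nose [33.79 -0.27  1.3 ] tcp [  3.05  -0.31 -15.22] tilt 0.04 head -173.26 zt -0.001
sd [0.3 0.6 0.7] F u,n,z [12.21 -0.7   4.01] mom [-0.19  1.98 -0.07] w 0.0327
```

View pics/s7.png

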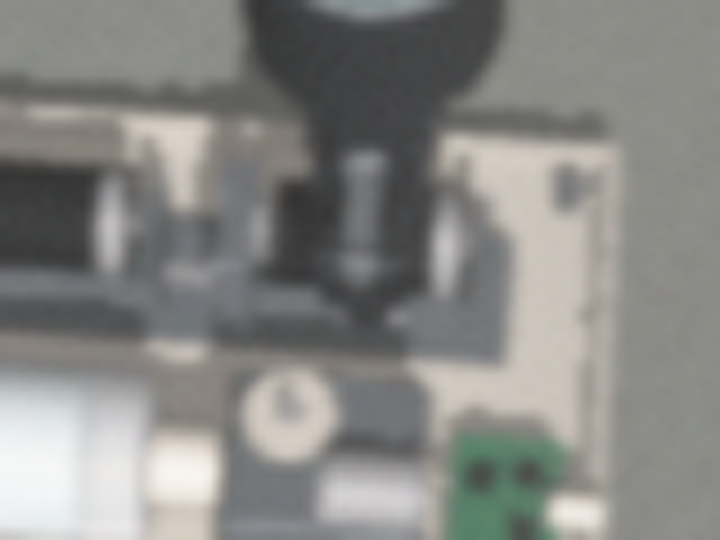

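```bash
python3 -m jog '[230,0.08,-0.08,0,0,0,0, 230,0.08,-0.08,0,0,0,0]' >/dev/null; python3 st.py
```

```text
t 17.675 flat [-27.66  -0.25   1.57] nose [33.84 -0.2   1.55] tcp [  3.08  -0.24 -14.94] tilt -0.02 head -173.25 zt -0.001
sd [0.7 0.5 0.4] F u,n,z [ 9.86 -0.52 -1.78] mom [-0.13  1.64 -0.04] w 0.0329
```

Run:
```python
from h import *
im=np.mean([get_image("side")["color"].astype(float) for _ in range(3)],0)
d=get_image("side")
x0,y0,k=276,226,10
a=cv2.resize(np.clip(im*1.8,0,255).astype('uint8')[y0:y0+36,x0:x0+78],None,fx=k,fy=k,interpolation=cv2.INTER_CUBIC)
B=np.array([.4905,.0772,.043]);h=np.radians(-173.3);u=np.array([np.cos(h),np.sin(h),0]);n=np.array([-u[1],u[0],0]);z=np.array([0,0,1])
C=ray(d,[0,0])[0]
def ln(P,c):
    q=((proj(d,np.array(P))+.5-[x0,y0])*k).astype(int);cv2.polylines(a,[q.reshape(-1,1,2)],False,c,1)
v=C-B;v=v-(v@u)*u;v/=np.linalg.norm(v);w=np.cross(u,v)
if w[2]<0:w=-w
for sgn in(1,-1):ln([B-.13*u+sgn*.017*w,B+.035*u+sgn*.017*w],(0,0,255))
cv2.imwrite("pics/s8.png",a)
```

```text
(no output)
```

View pics/s8.png

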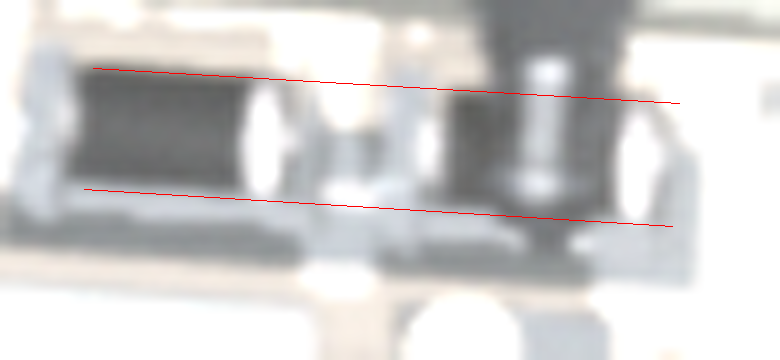

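```bash
python3 -m jog '[230,-0.04,0.08,0,0,0,0.19, 230,-0.04,0.08,0,0,0,0.19, 230,-0.04,0.08,0,0,0,0.19]' >/dev/null; python3 st.py;python3 -m jog '[230,0,0.05,0,0,0,0, 230,0,0.05,0,0,0,0]' >/dev/null; python3 st.py
```

```text
t 18.6 flat [-27.7   -0.45   2.07] nose [33.78 -0.44  0.39] tcp [  2.59  -0.47 -15.26] tilt -1.56 head -173.29 zt -0.002
sd [0.4 0.4 0.5] F u,n,z [10.7  -0.98  3.01] mom [-0.06  1.86 -0.12] w 0.0321
t 19.2 flat [-27.73  -0.46   1.96] nose [33.74 -0.44  0.28] tcp [  2.56  -0.47 -15.38] tilt -1.56 head -173.28 zt -0.001
sd [0.5 0.4 0.5] F u,n,z [11.7  -1.3   6.23] mom [-0.09  1.97 -0.21] w 0.0323
```

```bash
python3 -m jog '[230,0.1,0,0,0,0,0, 230,0.2,0,0,0,0,0, 230,0.2,0,0,0,0,0]' >/dev/null; python3 st.py;python3 -m jog '[230,0.2,0,0,0,0,0, 230,0.2,0,0,0,0,0]' >/dev/null; python3 st.py
```

```text
t 19.925 flat [-27.57  -0.44   2.15] nose [33.9  -0.43  0.24] tcp [  2.65  -0.46 -15.3 ] tilt -1.78 head -173.30 zt -0.001
sd [0.4 0.4 0.4] F u,n,z [ 8.41 -1.59  3.1 ] mom [ 0.15  1.49 -0.1 ] w 0.0325
t 20.525 flat [-26.98  -0.44   2.3 ] nose [34.49 -0.45  0.21] tcp [  3.2   -0.47 -15.24] tilt -1.95 head -173.31 zt -0.002
sd [0.5 0.5 0.6] F u,n,z [ 6.31 -2.63  0.65] mom [ 0.2   1.16 -0.03] w 0.0321
```

```bash
python3 -m jog '[230,0.1,0,0,0,0,0, 230,0.2,0.03,0,0,0,0, 230,0.2,0.03,0,0,0,0]' >/dev/null; python3 st.py;python3 -m jog '[230,0.1,0.03,0,0,0,0, 230,0.1,0.03,0,0,0,0]' >/dev/null; python3 st.py
```

```text
t 21.25 flat [-26.74  -0.4    2.36] nose [34.71 -0.41  0.06] tcp [  3.37  -0.43 -15.28] tilt -2.15 head -173.31 zt -0.001
sd [0.5 0.5 0.5] F u,n,z [ 3.99 -3.6   0.67] mom [ 0.48  0.89 -0.06] w 0.0324
t 21.85 flat [-26.59  -0.38   2.39] nose [ 3.486e+01 -4.000e-01 -2.000e-02] tcp [  3.49  -0.41 -15.3 ] tilt -2.25 head -173.32 zt -0.001
sd [0.4 0.6 0.6] F u,n,z [ 2.92 -4.88  1.05] mom [ 0.59  0.77 -0.07] w 0.0324
```

```bash
python3 -m jog '[230,0,0.03,-0.1,0,0,0, 230,0,0.03,-0.15,0,0,0, 230,0,0.03,-0.15,0,0,0]' >/dev/null; python3 st.py
```

```text
t 22.575 flat [-26.56  -0.75   2.29] nose [34.89 -0.66 -0.12] tcp [  3.52  -0.69 -15.41] tilt -2.24 head -173.22 zt 0.001
sd [0.5 0.3 0.5] F u,n,z [ 3.68 -0.55  5.19] mom [-0.01  0.79 -0.04] w 0.0323
```

Lateral force is relieved, the cell is pressed on the ribs with about 6 N, and the nose is against its wall. Releasing.

```bash
python3 -m jog '[190,0,0,0,0,0,0, 170,0,0,0,0,0,0, 140,0,0,0,0,0,0, 110,0,0,0,0,0,0, 100,0,0,0,0,0,0, 100,0,0,0,0,0,0]'; python3 st.py;  python3 - <<'E'
from h import *
s=get_image("side")
cv2.imwrite("pics/s9.png",cv2.resize(np.clip(s["color"]*1.6,0,255).astype('uint8')[215:275,280:360],None,fx=9,fy=9,interpolation=cv2.INTER_CUBIC))
E
```

```text
clock: 23.68
position: [0.4867, 0.0778, 0.0269]
ee_rot: [0.055, -0.028, 0.706, -0.705]
contact_force: [-0.7, -0.1, 0.0]
width: 0.0516
t 23.675 flat [-26.37  -1.04   1.57] nose [35.08 -0.99 -0.79] tcp [  3.72  -1.02 -16.1 ] tilt -2.20 head -173.25 zt 0.000
sd [0.4 0.3 0.5] F u,n,z [ 0.04 -0.21  0.01] mom [-0.02 -0.02 -0.  ] w 0.0516
```

View pics/s9.png

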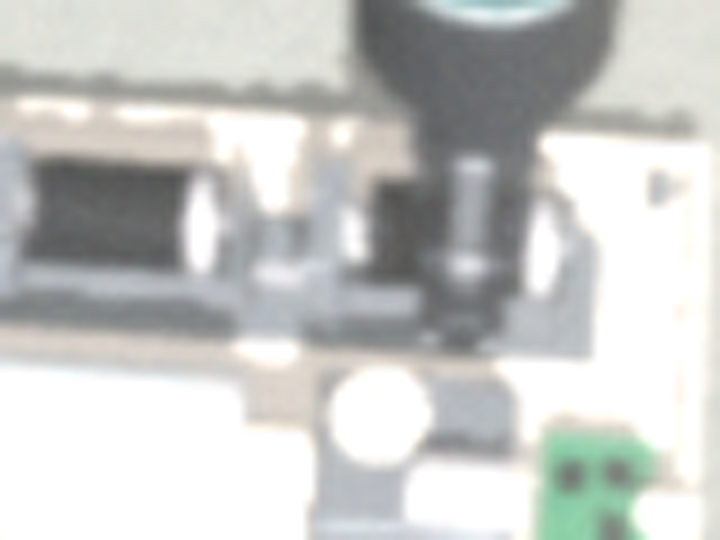

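```bash
python3 -m jog '[100,0,-1,0,0,0,0, 100,0,-3,0,0,0,0, 100,0,-7,0,0,0,0, 100,0,-13,0,0,0,0, 100,0,-18,0,0,0,0, 100,0,-18,6,0,0,0, 100,0,-18,12,0,0,0, 100,0,-18,18,0,0,0, 100,0,-18,24,0,0,0, 100,0,-18,26,0,0,0, 100,0,-18,26,0,0,0]'
python3 - <<'E'
from h import *
s=get_image("side")
cv2.imwrite("pics/s10.png",cv2.resize(np.clip(s["color"]*1.6,0,255).astype('uint8')[220:270,275:360],None,fx=9,fy=9,interpolation=cv2.INTER_CUBIC))
d=get_image("top");cv2.imwrite("pics/t10.png",d["color"]);cv2.imwrite("pics/t10c.png",cv2.resize(np.clip(d["color"]*1.7,0,255).astype('uint8')[170:255,255:310],None,fx=7,fy=7,interpolation=cv2.INTER_CUBIC))
E
```

```text
clock: 25.45
position: [0.5099, -0.1819, 0.2069]
ee_rot: [0.054, -0.027, 0.707, -0.705]
contact_force: [0.3, 0.6, -0.0]
width: 0.052
```

View pics/s10.png

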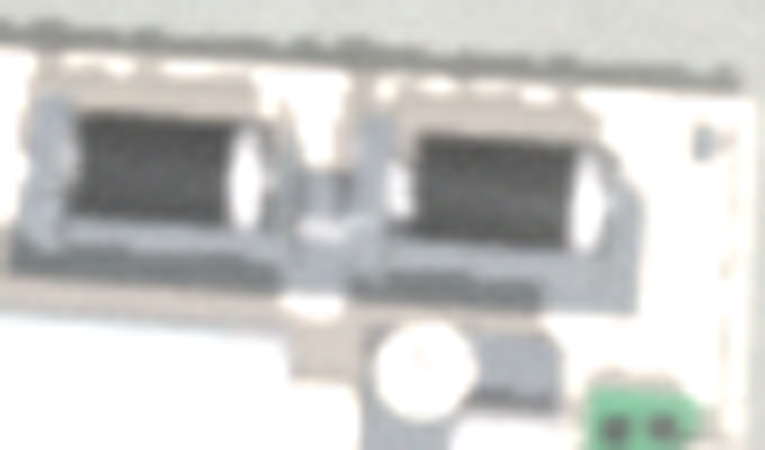

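View pics/t10c.png

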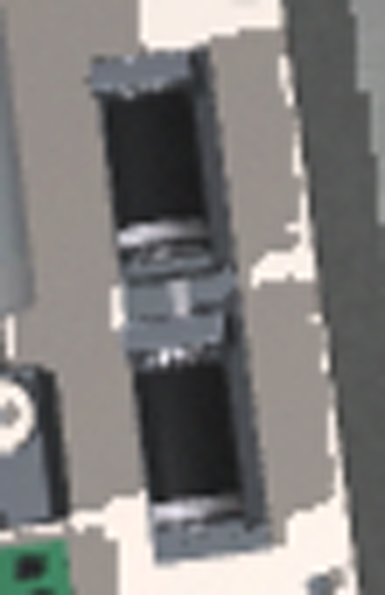

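View pics/t10.png

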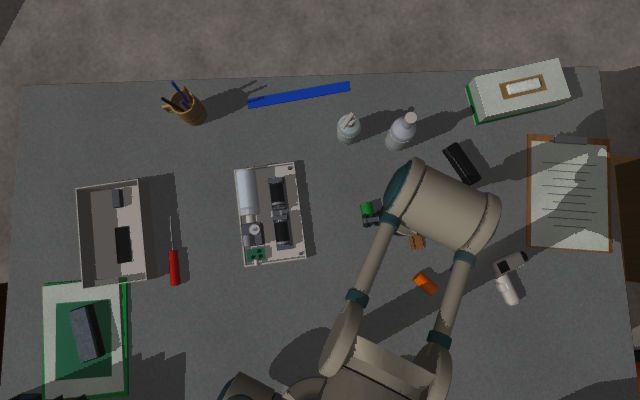

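Run:
```python
from h import *
for nm,roi in(("top",(170,250,262,300)),("side",(225,262,275,350))):
    d=get_image(nm);im=d["color"].max(2).astype(float)
    a,b,c,e=roi
    m=np.zeros(im.shape,np.uint8);m[a:b,c:e]=(im[a:b,c:e]<(38 if nm=="top" else 72))
    m=cv2.morphologyEx(m,cv2.MORPH_OPEN,np.ones((5,5),np.uint8))
    n,l,st,cc=cv2.connectedComponentsWithStats(m)
    P=[]
    for i in range(1,n):
        if st[i,4]>60:
            ct=cv2.findContours((l==i).astype('uint8'),cv2.RETR_EXTERNAL,cv2.CHAIN_APPROX_NONE)[0][0]
            print(nm,st[i],np.round(cc[i],2),cv2.minAreaRect(ct));P.append(onz(d,cc[i],.055 if nm=="top" else .05)[0])
    if len(P)==2:
        v=P[1]-P[0];print(np.round(P,4).tolist(),np.linalg.norm(v),np.degrees(np.arctan2(v[1],v[0])))
```

```text
top [270 183  14  19 235] [276.6  191.88] ((276.5, 192.0), (18.0, 13.0), 90.0)
top [275 222  14  19 244] [281.59 231.19] ((281.5, 231.0), (18.0, 13.0), 90.0)
[[0.5956, 0.0897, 0.055], [0.4904, 0.0778, 0.055]] 0.10587311106985894 -173.58887275590538
side [284 233  16  11 157] [291.34 238.25] ((291.5, 238.0), (10.0, 15.0), 90.0)
side [322 236  15  11 149] [328.62 240.73] ((329.0, 241.0), (10.0, 14.0), 90.0)
[[0.599, 0.0926, 0.05], [0.4952, 0.081, 0.05]] 0.10435934220789667 -173.644077886887
```

Run:
```python
from h import *
im=np.mean([get_image("side")["color"].astype(float).mean(2) for _ in range(4)],0)
d=get_image("side")
for nm,c0,c1 in(("fitted",286,298),("ours",324,336)):
    T=[];Bm=[]
    for c in range(c0,c1):
        col=im[225:258,c];k=int(np.argmin(cv2.GaussianBlur(col.reshape(-1,1),(1,5),0)[8:20]))+8
        def cross(step):
            i=k;th=col[k]+22
            while 0<i<32 and col[i]<th:i+=step
            a,b=col[i-step],col[i];return 225+i-step+step*(th-a)/(b-a)
        T.append(cross(-1));Bm.append(cross(1))
    x=np.arange(c0,c1)
    ft=np.polyfit(x,T,1);fb=np.polyfit(x,Bm,1);print(nm,"top slope %.3f mid %.2f  bot slope %.3f mid %.2f"%(ft[0],np.mean(T),fb[0],np.mean(Bm)))
B=np.array([.488,.0770,.043]);h=np.radians(-173.5);u=np.array([np.cos(h),np.sin(h),0])
for s in(0,-.102):
    q=proj(d,[B+(s-.02)*u+[0,0,.015],B+(s+.02)*u+[0,0,.015]]);print("expected level slope",(q[1]-q[0])[1]/(q[1]-q[0])[0],q.mean(0))
q=proj(d,[B-.03*u,B+.03*u+[0,0,.001]]);r=proj(d,[B-.03*u,B+.03*u]);print("1 mm nose-up changes slope by",(q[1]-q[0])[1]/(q[1]-q[0])[0]-(r[1]-r[0])[1]/(r[1]-r[0])[0])
```

```text
fitted top slope 0.081 mid 232.68  bot slope 0.061 mid 244.00
ours top slope 0.071 mid 235.18  bot slope 0.095 mid 246.64
expected level slope 0.06392202303159514 [331.47478054 238.35899977]
expected level slope 0.06392202303159664 [294.85773219 236.01836396]
1 mm nose-up changes slope by -0.009114307656716447
```

Run:
```python
from h import *
s=get_image("side");cv2.imwrite("pics/s11.png",s["color"]);print(get_state()["contact_force"],get_state()["clock"])
```

```text
[ 0.85241402 -1.1094815  -0.50632387] 25.95
```

View pics/s11.png

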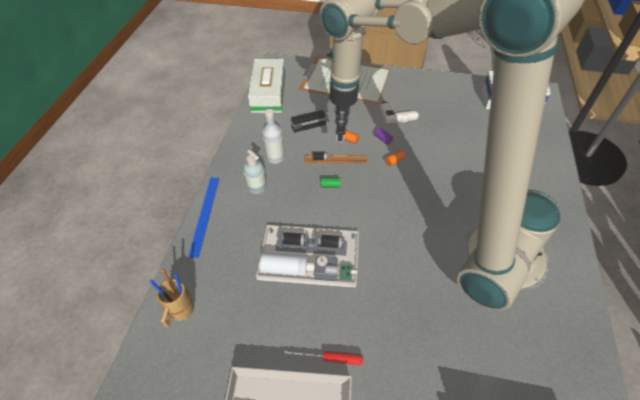

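The side view shows both bays filled at (291,239) and (329,241). The small cell is still on the rest at (319,156), everything else is where it was, and the gripper is clear. I'm handing the job in.

```bash
python3 -c "
from rig import *
print(sign_off())"
```

```text
the job is handed in; nothing more can be done
None
```

I fitted the large cell into the empty bay, let go and handed the job in at about 26 s.

- **Fitting:** I took the cell from the pen rest and lowered it into the bay with its nose up 20°. I pushed its flat end back against the spring to about 11 N, then tipped the nose down in stages around the flat end. I eased the nose forward onto its wall, pressed the cell onto the ribs with about 5–6 N and opened the fingers.
- **Last checks:** After release the wrist force read about zero. In the side view the cell lies level, in line with the fitted cell and not nose-up. The small cell and everything else in that view are where they were.

**Checks that disagreed or did not go cleanly:**
- **Spring force:** The reading rose briefly to 12.2 N while I levelled the cell, against the 12 N hard stop. The tool position then put the spring at only about 6–7 mm of its 8.6 mm travel. The reading fell to 9.9 N when I raised the cell 0.8 mm and eased it forward by the same amount, so I put most of the rise down to rib friction. I can't fully rule out that the spring came close to its stop.
- **Nose wall:** On the way down the cell brushed the top of the nose wall with about 6 N. I think that turned it by about 1° in the fingers, which I corrected before letting go.
- **Cell spacing:** The pictures put the two cells 104–106 mm apart instead of 102 mm. That is about one pixel of camera error, and I relied on the contact forces instead.

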